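# Stamp batch number 5 on a wooden tag

### The arm

A 7-joint arm with a two-finger parallel gripper is mounted at the origin on the work surface. World frame = base frame: x ahead of the robot, y to its left, z up, the work surface at z = 0. Lengths are in m, angles in rad, forces in N, time in s.
With the tool pointing down it reaches from about 0.425 to 0.875 m from the base axis. Payload 4.7 kg.
Tool frame: the origin (TCP) lies on the centre line of the jaws, within the pads' length; the fingertips stand 8 mm ahead of it and the grasp point (between the pads) lies 11 mm behind it; z points along the fingers, y is the direction in which the jaws open and shut (so a half turn about z gives the same grasp; the last joint's range is limited). The gripper opens to 87 mm and grips with 3 to 60 N. Pads are 19 mm wide; open, the fingers measure 117 mm over their backs; the gripper's body (75 mm by 190 mm) begins 51 mm behind the grasp point.
Start: joints at [1.29, 0.321, -0.07, 1.45, 0.023, 1.371, -0.057], TCP at [0.189, -0.622, 0.231] pointing down, gripper open.
Joint ranges: [-2.86, 2.86], [-0.3, 2.09], [-1.38, 1.24], [0.06, 2.45], [-1.56, 4.7], [0.09, 2.05], [-2.69, 2.69]. Speed limits (rad/s): [2.57, 2.57, 3.14, 3.14, 3.14, 3.14, 3.14].

### API

Orientations are given as a rotation vector (axis times angle).
In Python, from bench import ctrl, cams, workorder gives the robot as it stands. The module is installed in compiled form; this text tells all that it offers.
- The arm moves only by the tool carry_out, never from a script. Its argument "rows" is a list of rows, each an object with "offset": the shift along the tool's x, y, z in m, a list of three; "rot": the turn, a rotation vector about the tool's x, y, z in degrees, a list of three; "gripper": the opening, from 0 (shut) to 1 (fully open). In form: [{"offset": [dx, dy, dz], "rot": [rx, ry, rz], "gripper": gripper}, ...]. A call has 1 to 10 rows; each row shifts and turns the commanded pose from where the row before left it, along the tool's axes as they then stand; what a row does not reach is not made up. A row lasts 1/8 s, in which the tool goes at most 62.5 mm and 10.7 degrees, less where a joint would pass 70% of its speed; a pose out of reach is approached as far as the arm can. A call is refused whole if a number of a shift passes 0.0625 or a number of a turn 10.7, either way. A call with a gripper value outside its range is refused whole. The fingers move at their own pace and stop on an object; "grip_force" is the grip in N (left out, the last holds). Time passes only in rows, so rows that do not move let the fingers close. It gives the time, the measured TCP pose, the force and the opening at its end, in the units of the state.
- ctrl.get_state(): the state, without advancing time (a new reading comes with each control period).
- cams.get_image(name): name is "side" or "top"; returns a dict with "img" (420x560x3 uint8, red, green, blue), "vfov" (degrees; the focal length in pixels is half the picture's height over the tangent of half this angle, whatever the lens; pixels are square), "cx", "cy" (the principal point, pixels), "k1" (the pictures are not rectified: a ray, as slopes to the right and down, at radius r is drawn at 1 + k1 r^2 times it, then the intrinsics apply), "R" (3x3) and "t" (3): a world point X has camera coordinates R X + t. Camera axes: x right, y down, z forward; pixel columns grow to the right and rows downward; lengths in m; the calibration is good to about 2 mm. A picture is of the moment at which its call begins. There is no depth.
- workorder.close_job(): hands the job in, once; it reports no verdict.
The state is a dict: "time": time; "joint_positions": joint angles; "qd": joint speeds; "joint_torque": joint torques, N m; "position": TCP position; "tool_rot": TCP orientation; "ft_force": force on the tool from outside, world axes, zero at the start; "torque": the same for the moment, N m; "grip_width": opening from 0.0 (shut) to 1.0 (fully open).
Only numpy, scipy, OpenCV 4.12 (cv2) and the standard library are available. Lean on these libraries where they do the work, as an engineer would, in place of code of your own. Each camera call takes 0.05 s, during which the arm holds its last target.

### The job

Get the numbering press to stamp batch 5 on the wooden tag: push the tag all the way in against its stop and turn the orange paddle wheel until the 5 stands centred in the window, and only then press the red plunger all the way down and let it come back up. Leave the tag in the press with the 5 still showing, and do not disturb the other things on the table.

Things in the scene. Friction and masses are not known exactly. Their poses are not given: they have to be found in the camera images.
- press: The numbering press, fixed to the table: dark steel bed (20 mm high, 180 mm in x, y = -85 to +250 mm) carrying a green housing (x, y = -75 to +75 mm, top 176 mm above the table). Origin at table height under the housing's centre, z up. Orange paddle wheel beyond its -y side; number window and red plunger on top; the wooden tag enters from the +y side.
- tag_center (a point): Centre of the blank wooden tag, a loose light-wood slab 60 mm (its x) x 170 mm (its y) x 18 mm, 0.1 to 0.2 kg, lying flat on the bed (20 mm above the table) between two guide rails, its inner end already under the housing. It slides along the press's y. At the start it is 40 to 75 mm short of the stop.
- tag_home (a point): Where the tag's centre is when the tag is fully in against the fixed stop: y = +65 mm in the press frame, 29 mm above the table. The tag's outer end then still sticks out 75 mm from the housing. The aluminium guide rails (top 28 mm above the table, inner faces at x = +-32.5 mm) run from the stop under the housing out to y = +250 mm.
- drum (a joint): Angle (rad) of the number drum and paddle wheel, one piece on a level axis along the press's y. Number n (1 to 8) is centred in the window at (n - 1) x pi/4 plus whole turns: 5 stands at pi, 3 pi... It grows when the wheel's top moves to the press's +x. Turns both ways (-4.5 to 17), held by 0.25 N m of friction (about 3 N at a paddle); stays where it is left.
- wheel_center (a point): Centre of the paddle wheel, on its axis, 110 mm above the table, y = -115 mm in the press frame. Steel hub of 60 mm radius with 8 orange radial paddles 45 degrees apart, 10 mm thick, 34 mm wide along the axis, reaching 100 mm from the axis. When a number is centred in the window one paddle stands straight up. A fingertip can push the paddles from above.
- window (a point): Centre of the window in the top of the housing, black-framed opening 40 x 42 mm, 176 mm above the table. The white drum shows one black number, about 30 mm high; its top points to the press's +x (upright for someone standing on the robot's side).
- plunger (a joint): Travel of the red stamping plunger in m: 0 up, 0.015 fully down (end stop). A spring returns it; it takes about 4 N to start and 10 N to reach the bottom.
- plunger_top (a point): Middle of the top of the red plunger knob, 56 mm across, slightly domed, 238 mm above the table when up; at y = +36 mm in the press frame.
- green_roundel: Bystander: loose flat green glass disc, 80 mm across, 12 mm high. Origin at its underside.
- amber_roundel: Bystander: loose flat amber glass disc, 80 mm across, 12 mm high. Origin at its underside.
- dark_roundel: Bystander: loose flat very dark glass disc, 80 mm across, 12 mm high. Origin at its underside.
- glue_gun: Bystander: loose pink glue gun lying flat, about 150 x 125 mm, 34 mm high. Origin at its underside.
- rotary_tool: Bystander: loose grey and black rotary hand tool lying down, 175 mm long, 42 mm high; long axis along its x. Origin at its underside.
- bead_jar: Bystander: loose green glass jar with aluminium cap, 70 mm across, 90 mm high. Origin at its underside.
- offcut: Bystander: loose brown wooden block, 120 x 45 x 30 mm. Origin at its underside.
There are look-alikes about, which are no part of the job. Of the things shaped like the part that bears tag_center, the wooden one is meant.

How it is judged:
By the outcome, as a careful person would: the job done as asked, in the order asked, and still so for the second after the job is handed in, with the robot touching nothing.
It also fails if it takes over 72 s, if anything falls off the work surface, if the arm or the gripper's body presses on something with over 40 N, if the wrist force passes 120 N, or if a joint passes its speed limit or range.

## Working session

There is one attempt and no reset: what is moved stays moved. The work goes in short steps, Python scripts to look and compute and a tool call to move; the robot and the scene stay as the last step left them, time stands still between calls to the robot, and variables do not carry over. Pictures are saved under pics/ and viewed, and the job is handed in when it is done.

Besides the shell and the picture viewer there is one more tool, called as name([rows], argument=value, ...), one row to a line, values as JSON. carry_out: Moves the arm, as the interface text tells. Its arguments: {"type":"object","properties":{"rows":{"type":"array"},"grip_force":{"type":"number"}},"required":["rows"]}

```bash
mkdir -p pics
cat > h.py <<'E'
import numpy as np, cv2
from bench import ctrl, cams, workorder
def grab(n,name):
    d=cams.get_image(n); cv2.imwrite(f'pics/{name}.png',d['img'][:,:,::-1]); 
    np.save(f'pics/{name}.npy',np.array([d],dtype=object),allow_pickle=True); return d
def load(name): return np.load(f'pics/{name}.npy',allow_pickle=True)[0]
def K(d):
    f=d['img'].shape[0]/2/np.tan(np.radians(d['vfov'])/2)
    return np.array([[f,0,d['cx']],[0,f,d['cy']],[0,0,1.]]),np.array([d['k1'],0,0,0.])
def ray(d,p):
    k,c=K(d); u=cv2.undistortPoints(np.array(p,float).reshape(-1,1,2),k,c).reshape(-1,2)
    R=np.array(d['R']);t=np.array(d['t'])
    return -R.T@t,(np.c_[u,np.ones(len(u))])@R
def plane(d,p,z):
    o,v=ray(d,p); return o+v*((z-o[2])/v[:,2:3])
def proj(d,X):
    k,c=K(d); r=cv2.Rodrigues(np.array(d['R']))[0]
    return cv2.projectPoints(np.array(X,float).reshape(-1,1,3),r,np.array(d['t'],float),k,c)[0].reshape(-1,2)
def tri(d1,p1,d2,p2):
    o1,v1=ray(d1,p1);o2,v2=ray(d2,p2);v1=v1[0];v2=v2[0]
    s=np.linalg.lstsq(np.c_[v1,-v2],o2-o1,rcond=None)[0]
    a=o1+s[0]*v1;b=o2+s[1]*v2; return (a+b)/2,np.linalg.norm(a-b)
def big(d,name,x0,y0,x1,y1,s):
    cv2.imwrite(f'pics/{name}.png',cv2.resize(d['img'][y0:y1,x0:x1,::-1],None,fx=s,fy=s,interpolation=cv2.INTER_CUBIC))
E
python3 - <<'E'
from h import *
for n in('side','top'):
    d=grab(n,n+'0'); print(n,d['vfov'],d['cx'],d['cy'],d['k1'],-np.array(d['R']).T@d['t'],np.array(d['R']).round(2))
print(ctrl.get_state())
E
```

```text
side 56.060499100985226 279.71969486906744 208.65726844629663 -0.09643809427522533 [0.20165916 0.76612129 1.00580834] [[-0.89 -0.45  0.01]
 [-0.33  0.63 -0.7 ]
 [ 0.31 -0.63 -0.72]]
top 46.62559293137387 280.14265080879403 213.02934796786016 -0.1375666064497126 [0.25330731 0.01183652 1.72925826] [[-0.01 -1.   -0.01]
 [-0.98  0.01 -0.2 ]
 [ 0.2   0.   -0.98]]
{'time': 0.1, 'joint_positions': array([ 1.29011302,  0.32172529, -0.07005542,  1.45155245,  0.02260922,
        1.37080906, -0.05689645]), 'qd': array([-0.00178188, -0.00190553,  0.00106713, -0.00322965, -0.00155171,
       -0.00106843, -0.00312712]), 'joint_torque': array([-1.17961426e-04, -4.92572021e+01, -4.05913275e-01, -3.13397563e+01,
       -6.43356121e-02,  3.95174848e-02,  6.47553725e-05]), 'position': array([ 0.18863882, -0.62151888,  0.22958624]), 'tool_rot': array([-3.10587731e+00, -4.61133045e-01,  5.67589872e-04]), 'ft_force': array([ 0.1418861 ,  0.62331801, -0.75337624]), 'torque': array([ 0.01738808, -0.04449192, -0.00042613]), 'grip_width': 0.9986594673229332}
```

View pics/side0.png

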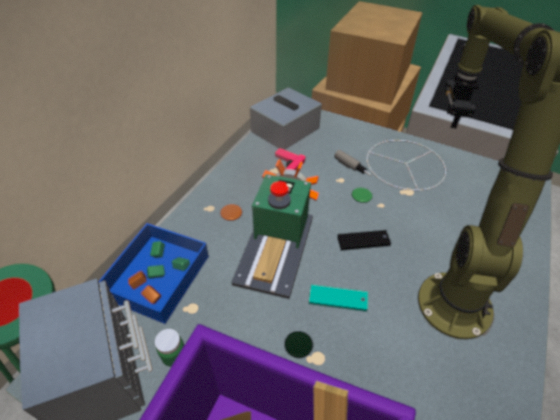

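View pics/top0.png

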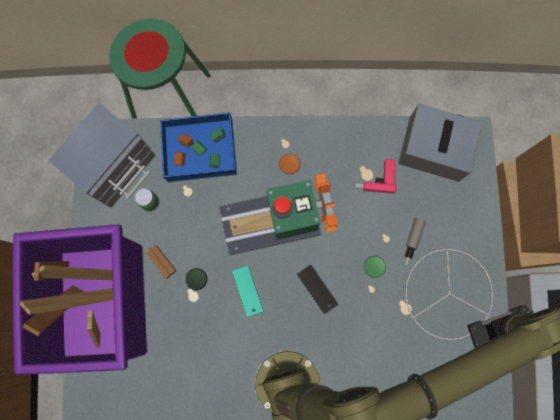

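Candidates for the tag in the top view: the light-wood slab in the press at (250,222), the teal slab at (247,290), the black slab at (317,288), and offcuts in the purple box. The wooden slab between the rails fits the description. I'll check it in close crops.

Run:
```python
from h import *
big(load('top0'),'tc',200,150,360,260,5); big(load('side0'),'sc',220,140,340,300,3.7)
```

```text
(no output)
```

View pics/tc.png

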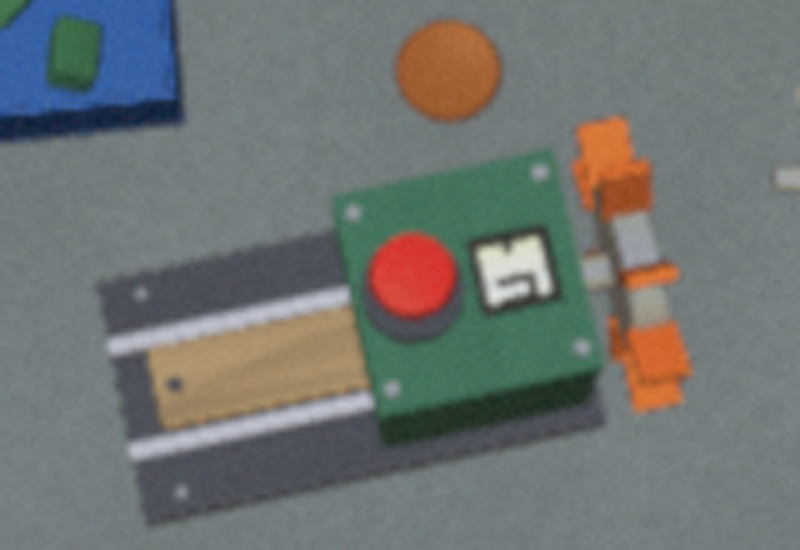

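View pics/sc.png

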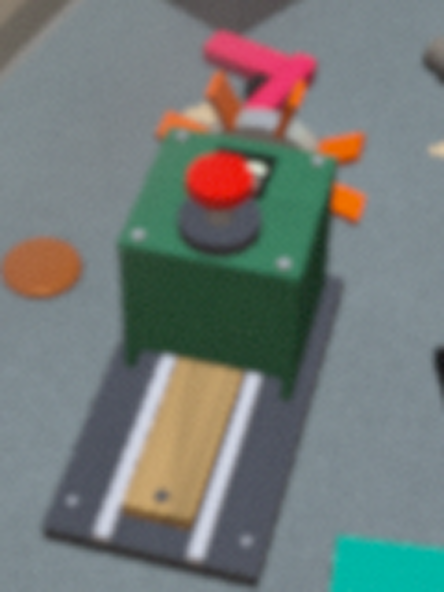

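The crop confirms the wooden slab with its hole between the rails, outer end at crop (150-165, 350-430). The drum seems to sit between numbers. Next I'll measure the press pose and the drum.

```bash
cat > meas.py <<'E'
from h import *
T=load('top0');S=load('side0')
c=lambda L:np.array(L)/5+[200,150]
top=plane(T,c([(335,198),(550,150),(601,366),(383,418)]),.176); bed=plane(T,c([(100,285),(150,522),(603,425)]),.02)
print(top.round(4));print(bed.round(4))
# press coords: tl=(+75,+75)? x up, y left
P=np.array([[.075,.075],[.075,-.075],[-.075,-.075],[-.075,.075],[.09,.25],[-.09,.25],[-.09,-.085]])
W=np.r_[top,bed][:,:2]
A=P-P.mean(0);B=W-W.mean(0)
th=np.arctan2((A[:,0]*B[:,1]-A[:,1]*B[:,0]).sum(),(A*B).sum())
R=np.array([[np.cos(th),-np.sin(th)],[np.sin(th),np.cos(th)]]);o=W.mean(0)-R@P.mean(0)
print('yaw',np.degrees(th),'o',o,'res mm',((P@R.T+o-W)*1000).round(1).tolist())
np.savez('press.npz',R=R,o=o,th=th)
w=lambda x,y,z:np.r_[R@[x,y]+o,z]
# red centroid
for d,n in((T,'T'),(S,'S')):
    im=d['img'].astype(int); m=(im[...,0]>150)&(im[...,1]<60)&(im[...,2]<60)
    k,l,st,ce=cv2.connectedComponentsWithStats(m.astype('uint8'))
    print(n,[(st[i].tolist(),ce[i].round(1).tolist()) for i in range(1,k) if st[i][4]>20])
pl=w(0,.036,.238);print('plunger',pl,proj(T,pl),proj(S,pl))
for nm,q in(('wheel',w(0,-.115,.11)),('window',w(0,-.0375,.176)),('taghome',w(0,.065,.029))): print(nm,q.round(4),proj(T,q).round(1),proj(S,q).round(1))
e=plane(T,c([(150,350),(165,430)]),.038); print('tag end press', ((e[:,:2]-o)@R).round(4))
E
python3 meas.py
```

```text
[[ 0.6418  0.0612  0.176 ]
 [ 0.6734 -0.0806  0.176 ]
 [ 0.5286 -0.111   0.176 ]
 [ 0.4955  0.0303  0.176 ]]
[[ 0.6179  0.2353  0.02  ]
 [ 0.4467  0.197   0.02  ]
 [ 0.5137 -0.1239  0.02  ]]
yaw 12.197022885938502 o [ 0.58473652 -0.02548426] res mm [[0.4, 2.5], [0.5, -2.3], [-1.3, -3.6], [0.1, 1.6], [2.0, 2.6], [-2.7, 2.9], [1.1, -3.7]]
T [([274, 198, 17, 15, 104], [283.8, 203.1])]
S [([271, 181, 17, 14, 176], [279.1, 188.0]), ([0, 280, 31, 45, 945], [12.0, 298.4])]
plunger [0.57713066 0.00970311 0.238     ] [[282.81478858 204.73468973]] [[280.13510812 185.09785947]]
wheel [ 0.609  -0.1379  0.11  ] [[326.1 203.3]] [[291.1 184.1]]
window [ 0.5927 -0.0621  0.176 ] [[304.8 204. ]] [[285.9 184.5]]
taghome [0.571 0.038 0.029] [[274.8 219. ]] [[277.1 239.1]]
tag end press [[ 0.0293  0.2208]
 [-0.029   0.2218]]
```

Run:
```python
from h import *
T=load('top0');S=load('side0');z=np.load('press.npz');R,o=z['R'],z['o']
ce={}
for d,n,b in((T,'T',(260,180,310,230)),(S,'S',(255,165,310,220))):
    im=d['img'][b[1]:b[3],b[0]:b[2]].astype(int); r,g,bb=im[...,0],im[...,1],im[...,2]
    m=((r>100)&(r>2*g)&(r>2*bb)).astype('uint8'); k,l,st,c=cv2.connectedComponentsWithStats(m); i=1+st[1:,4].argmax()
    cnt=cv2.findContours((l==i).astype('uint8'),0,1)[0][0]; print(n,st[i],c[i]+b[:2],cv2.fitEllipse(cnt)); ce[n]=c[i]+b[:2]
X,e=tri(T,ce['T'],S,ce['S']); print('knob',X,e,(X[:2]-o)@R)
s=lambda L:np.array(L)/3.7+[220,140]
c=lambda L:np.array(L)/5+[200,150]
for nm,a,b in(('housing +x+y',(335,198),(122,243)),('housing -x+y',(383,418),(300,277)),('tl screw +x+y',(352,213),(138,234)),('screw-x+y',(391,389),(284,264)),('screw-x-y',(582,347),(318,159)),('screw+x-y',(540,172),(181,137)),('bed+x',(100,285),(44,533)),('bed-x',(150,522),(258,582)),('taghole',(175,384),(162,495)),('bedscr+',(141,293),(72,500)),('bedscr-',(181,491),(246,541))):
    X,e=tri(T,c([a]),S,s([b])); print(nm,X.round(4),'err',e.round(4),'press',((X[:2]-o)@R).round(4))
```

```text
T [ 14  17  17  17 222] [282.02702703 204.87387387] ((22.01409339904785, 24.874074935913086), (15.733325004577637, 16.22750473022461), 84.85768127441406)
S [ 16  16  18  16 228] [279.22807018 188.45175439] ((24.24834632873535, 23.463563919067383), (15.093914031982422, 17.38746452331543), 82.6563720703125)
knob [0.57901749 0.01210393 0.22607549] 0.0005490353984025471 [0.00235147 0.03794799]
housing +x+y [0.6423 0.061  0.1694] err 0.0023 press [0.0746 0.0724]
housing -x+y [0.4967 0.0305 0.1715] err 0.001 press [-0.0742  0.0733]
tl screw +x+y [0.6322 0.0501 0.1742] err 0.0002 press [0.0623 0.0639]
screw-x+y [0.5144 0.025  0.1731] err 0.0011 press [-0.0581  0.0642]
screw-x-y [ 0.541  -0.0991  0.1748] err 0.0008 press [-0.0583 -0.0627]
screw+x-y [ 0.6596 -0.0741  0.1708] err 0.0005 press [ 0.0629 -0.0633]
bed+x [0.6213 0.2375 0.0022] err 0.0007 press [0.0913 0.2493]
bed-x [0.4476 0.1987 0.0023] err 0.002 press [-0.0866  0.2481]
taghole [0.543  0.179  0.0333] err 0.0 press [0.0024 0.2087]
bedscr+ [0.6126 0.2061 0.0146] err 0.0005 press [0.0762 0.2205]
bedscr- [0.4691 0.1757 0.0143] err 0.0004 press [-0.0706  0.2211]
```

Run:
```python
from h import *
z=np.load('press.npz');R,o,th=z['R'],z['o']+z['R']@[.0023,0],z['th']; o=o.round(4);print(o,th); np.savez('press.npz',R=R,o=o,th=th)
T=load('top0');S=load('side0')
w=lambda x,y,zz:np.r_[R@[x,y]+o,zz]
for d,n,b in((T,'T',(300,170,360,245)),(S,'S',(245,150,335,215))):
  fr=[]
  for ph in range(0,45,9):
    im=cv2.resize(d['img'][b[1]:b[3],b[0]:b[2],::-1],None,fx=4,fy=4,interpolation=cv2.INTER_CUBIC).copy()
    for k in range(8):
        a=np.radians(ph+45*k)
        q=proj(d,[w(r*np.sin(a),-.115+y,.11+r*np.cos(a)) for r,y in((.06,-.017),(.1,-.017),(.1,.017),(.06,.017))])
        cv2.polylines(im,[((q-b[:2]+.5)*4).round().astype(int)],True,(255,0,0) if k else (0,0,255),1)
    cv2.putText(im,str(ph),(5,15),0,.5,(255,255,255),1); fr.append(im)
  while len(fr)<6: fr.append(cv2.resize(d['img'][b[1]:b[3],b[0]:b[2],::-1],None,fx=4,fy=4,interpolation=cv2.INTER_CUBIC))
  o2=np.vstack([np.hstack(fr[:3]),np.hstack(fr[3:])]); s=min(1,800/o2.shape[1]); s=min(s,600/o2.shape[0]); cv2.imwrite(f'pics/ph{n}.png',cv2.resize(o2,None,fx=s,fy=s,interpolation=cv2.INTER_AREA))
big(T,'win',285,190,325,220,20)
```

```text
[ 0.587 -0.025] 0.21287820830072762
```

View pics/phT.png

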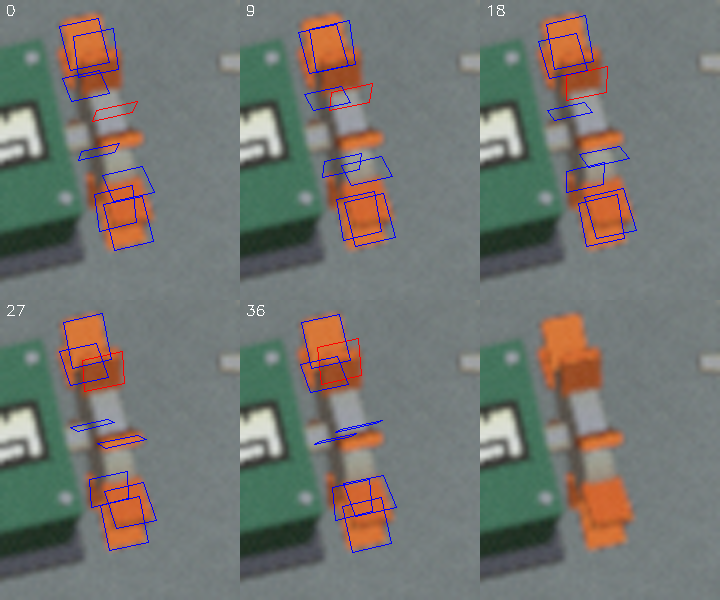

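View pics/phS.png

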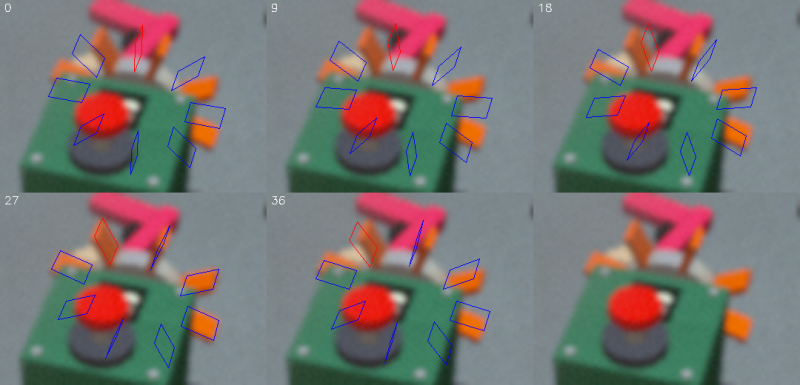

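View pics/win.png

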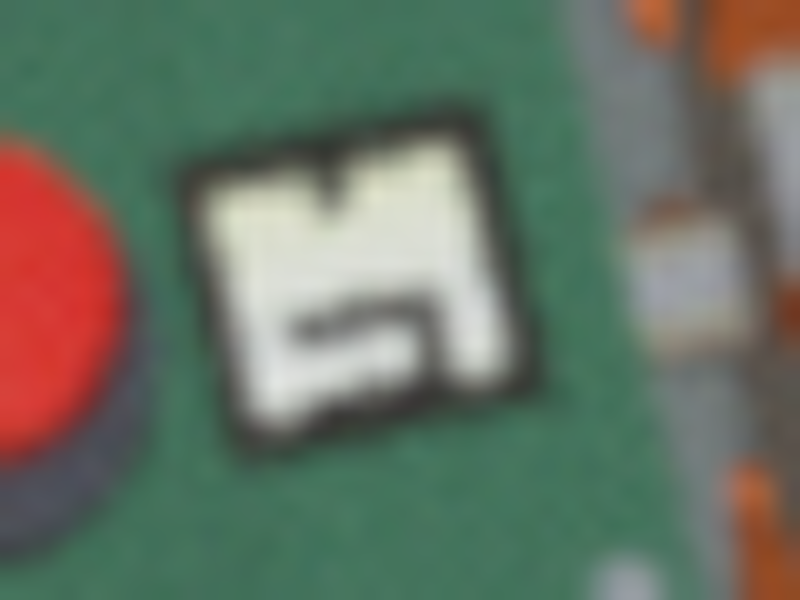

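Phase overlays: the paddles match about +27° in both views. The window shows the foot of the "1" at top, crop (330,200), and the top half of the "2" below, crop (370,330). So drum ≈ 27° between 1 and 2, and it needs about +153°, with the wheel's top moving towards +x. The tag is about 71 mm short. I'll do the wheel first, as it is nearest the arm.

```bash
cat >> h.py <<'E'
from scipy.spatial.transform import Rotation as Ro
try:
    _z=np.load('press.npz');PR,PO,PTH=_z['R'],_z['o'],float(_z['th'])
except Exception: pass
def go(px,py,ztip,yawoff=0):
    """target: press xy, fingertip height; prints rot (deg tool) and shift in the tool frame after that rot"""
    s=ctrl.get_state(); p=np.array(s['position']); r=Ro.from_rotvec(s['tool_rot'])
    want=Ro.from_euler('z',PTH+np.radians(yawoff))*Ro.from_euler('x',np.pi)
    tg=np.r_[PR@[px,py]+PO,ztip+.008]
    print('rot',np.degrees((r.inv()*want).as_rotvec()).round(2),'shift',(want.inv().apply(tg-p)*1000).round(1),'mm')
def st():
    s=ctrl.get_state(); p=np.array(s['position'])
    print('t',round(s['time'],2),'press',(((p[:2]-PO)@PR)*1000).round(1),'tip z',round(p[2]*1000-8,1),'F',np.round(s['ft_force'],1),'g',round(s['grip_width'],2),'q7',round(s['joint_positions'][6],2))
E
python3 -c "
from h import *
st(); go(-.06,-.115,.25)"
```

```text
t 0.1 press [-515.4 -498.9] tip z 221.6 F [ 0.1  0.6 -0.8] g 1.0 q7 -0.06
rot [-0.1   0.01  4.69] shift [ 455.4 -383.9  -28.4] mm
```

carry_out([
  {"offset":[0,0,-0.028],"rot":[0,0,4.7],"gripper":0},
  {"offset":[0.036,-0.03,0],"rot":[0,0,0],"gripper":0},
  {"offset":[0.036,-0.03,0],"rot":[0,0,0],"gripper":0},
  {"offset":[0.036,-0.03,0],"rot":[0,0,0],"gripper":0},
  {"offset":[0.036,-0.03,0],"rot":[0,0,0],"gripper":0},
  {"offset":[0.036,-0.03,0],"rot":[0,0,0],"gripper":0},
  {"offset":[0.036,-0.03,0],"rot":[0,0,0],"gripper":0},
  {"offset":[0.036,-0.03,0],"rot":[0,0,0],"gripper":0},
  {"offset":[0.036,-0.03,0],"rot":[0,0,0],"gripper":0},
  {"offset":[0.036,-0.03,0],"rot":[0,0,0],"gripper":0},
], grip_force=20)

```text
time: 1.35
position: [0.449, -0.2883, 0.2582]
tool_rot: [-3.124, -0.333, 0.001]
ft_force: [-0.6, 0.1, -0.5]
grip_width: 0.017
```

```bash
python3 -c "
from h import *
st(); go(-.06,-.115,.25)"
```

```text
t 1.35 press [-190.5 -228.2] tip z 250.2 F [-0.6  0.1 -0.5] g 0.02 q7 -0.86
rot [-0.01  0.02 -0.01] shift [ 130.5 -113.2    0.2] mm
```

carry_out([
  {"offset":[0.033,-0.028,0],"rot":[0,0,0],"gripper":0},
  {"offset":[0.033,-0.028,0],"rot":[0,0,0],"gripper":0},
  {"offset":[0.033,-0.028,0],"rot":[0,0,0],"gripper":0},
  {"offset":[0.031,-0.029,0],"rot":[0,0,0],"gripper":0},
  {"offset":[0,0,0],"rot":[0,0,0],"gripper":0},
])

```text
time: 1.98
position: [0.5531, -0.147, 0.2581]
tool_rot: [-3.12, -0.345, -0.0]
ft_force: [-0.4, -0.3, -0.3]
grip_width: 0.003
```

```bash
python3 -c "
from h import *
st(); go(-.055,-.115,.185)
a=grab('side','s1');b=grab('top','t1')
big(a,'s1c',225,110,345,220,5);big(b,'t1c',280,150,380,260,5)"
```

```text
t 1.98 press [ -58.9 -112.1] tip z 250.1 F [-0.4 -0.3 -0.3] g 0.0 q7 -1.2
rot [-0.14 -0.03  0.41] shift [ 3.9  2.9 65.1] mm
```

View pics/s1c.png

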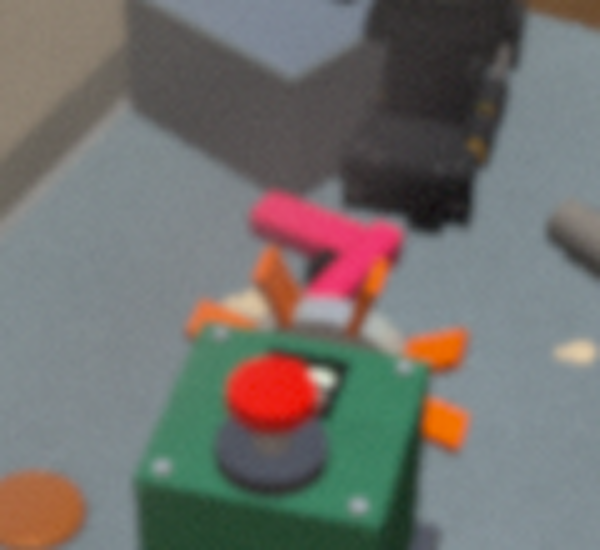

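View pics/t1c.png

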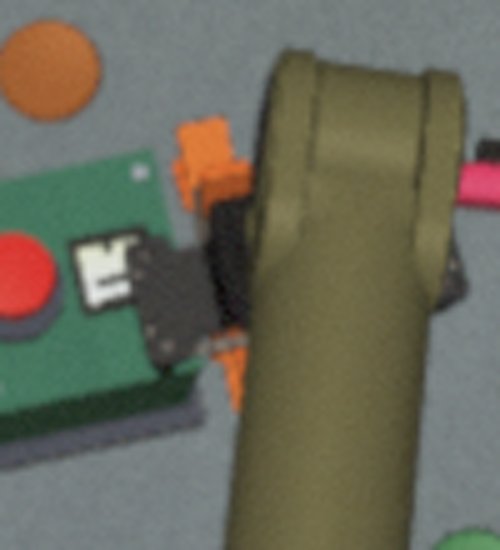

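```bash
python3 -c "
from h import *
S=load('s1')
for x,y,z in((-.0589,-.112,.25),(-.0589,-.112,.32),(0,-.115,.21)):
  print((proj(S,np.r_[PR@[x,y]+PO,z])-[225,110])*5)"
```

```text
[[424.82510701 222.87185938]]
[[432.24712435 129.7366675 ]]
[[331.78047319 254.28255964]]
```

Side view: the fingertip at crop (430,225) matches its projection (425,223), so the calibration holds. Descend behind the -18° paddle and push it.

carry_out([
  {"offset":[0.004,0.003,0.025],"rot":[0,0,0],"gripper":0},
  {"offset":[0,0,0.025],"rot":[0,0,0],"gripper":0},
  {"offset":[0,0,0.015],"rot":[0,0,0],"gripper":0},
  {"offset":[0.008,0,0],"rot":[0,0,0],"gripper":0},
  {"offset":[0.008,0,0],"rot":[0,0,0],"gripper":0},
  {"offset":[0.008,0,0],"rot":[0,0,0],"gripper":0},
  {"offset":[0.008,0,0],"rot":[0,0,0],"gripper":0},
])

```text
time: 2.95
position: [0.5883, -0.1473, 0.1943]
tool_rot: [3.123, 0.333, 0.001]
ft_force: [-3.2, -1.0, 1.4]
grip_width: 0.008
```

```bash
python3 -c "
from h import *
st(); go(.023,-.115,.185)"
```

```text
t 2.95 press [ -24.5 -119.8] tip z 186.3 F [-3.2 -1.   1.4] g 0.01 q7 -1.26
rot [ 0.05 -0.03 -0.01] shift [47.5 -4.8  1.3] mm
```

carry_out([
  {"offset":[0.008,-0.002,0],"rot":[0,0,0],"gripper":0},
  {"offset":[0.008,-0.002,0],"rot":[0,0,0],"gripper":0},
  {"offset":[0.008,0,0],"rot":[0,0,0],"gripper":0},
  {"offset":[0.008,0,0],"rot":[0,0,0],"gripper":0},
  {"offset":[0.008,0,0],"rot":[0,0,0],"gripper":0},
  {"offset":[0.006,0,0],"rot":[0,0,0],"gripper":0},
  {"offset":[0,0,0],"rot":[0,0,0],"gripper":0},
])

```text
time: 3.82
position: [0.6328, -0.1325, 0.1937]
tool_rot: [-3.123, -0.335, -0.003]
ft_force: [-1.7, -0.5, 0.1]
grip_width: 0.005
```

```bash
python3 -c "
from h import *
st(); go(-.055,-.115,.24)
a=grab('side','s2')
big(a,'s2c',225,110,345,220,5)"
```

```text
t 3.83 press [  22.1 -114.7] tip z 185.7 F [-1.7 -0.5  0.1] g 0.01 q7 -1.32
rot [-0.03 -0.11  0.05] shift [-77.1   0.3 -54.3] mm
```

View pics/s2c.png

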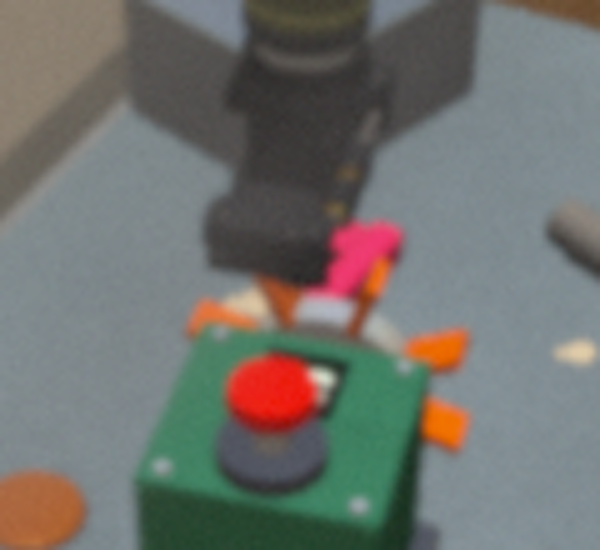

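carry_out([
  {"offset":[-0.005,0,-0.005],"rot":[0,0,0],"gripper":0},
  {"offset":[0,0,-0.045],"rot":[0,0,0],"gripper":0},
  {"offset":[-0.01,0,0],"rot":[0,0,0],"gripper":0},
  {"offset":[-0.031,0,0],"rot":[0,0,0],"gripper":0},
  {"offset":[-0.031,0,0],"rot":[0,0,0],"gripper":0},
  {"offset":[0,0,0.01],"rot":[0,0,0],"gripper":0},
  {"offset":[0,0,0.04],"rot":[0,0,0],"gripper":0},
  {"offset":[0,0,0],"rot":[0,0,0],"gripper":0},
  {"offset":[0.008,0,0],"rot":[0,0,0],"gripper":0},
  {"offset":[0.008,0,0],"rot":[0,0,0],"gripper":0},
])

```text
time: 5.12
position: [0.5729, -0.1466, 0.1952]
tool_rot: [3.123, 0.333, 0.001]
ft_force: [-4.0, -1.3, 3.6]
grip_width: 0.005
```

carry_out([
  {"offset":[0.008,0,0],"rot":[0,0,0],"gripper":0},
  {"offset":[0.008,0,0],"rot":[0,0,0],"gripper":0},
  {"offset":[0.008,0,0],"rot":[0,0,0],"gripper":0},
  {"offset":[0.008,0,0],"rot":[0,0,0],"gripper":0},
  {"offset":[0.008,0,0],"rot":[0,0,0],"gripper":0},
  {"offset":[0.008,0,0],"rot":[0,0,0],"gripper":0},
  {"offset":[0.008,0,0],"rot":[0,0,0],"gripper":0},
  {"offset":[0.006,0,0],"rot":[0,0,0],"gripper":0},
  {"offset":[0,0,0],"rot":[0,0,0],"gripper":0},
])

```text
time: 6.25
position: [0.6337, -0.1326, 0.1937]
tool_rot: [-3.123, -0.335, -0.003]
ft_force: [-1.6, -1.1, 0.4]
grip_width: 0.003
```

```bash
python3 -c "
from h import *
st(); go(.023,-.115,.185)
a=grab('side','s3');b=grab('top','t3')
big(a,'s3c',225,110,345,220,5);big(b,'t3c',280,150,380,260,5)"
```

```text
t 6.25 press [  22.9 -115.1] tip z 185.7 F [-1.6 -1.1  0.4] g 0.0 q7 -1.32
rot [-0.01 -0.11  0.03] shift [ 0.1 -0.1  0.7] mm
```

View pics/s3c.png

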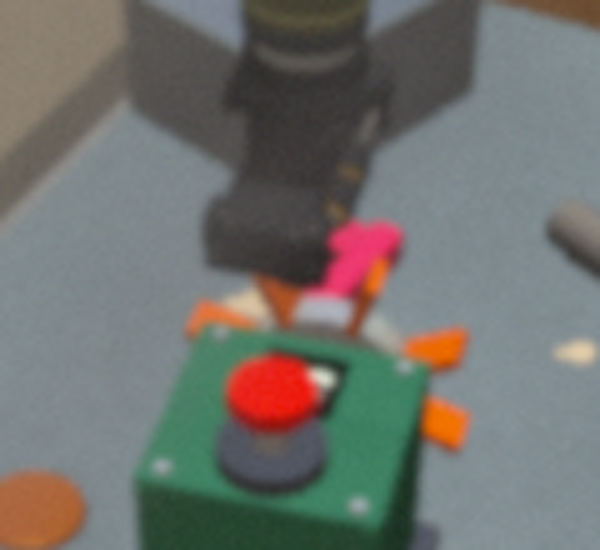

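View pics/t3c.png

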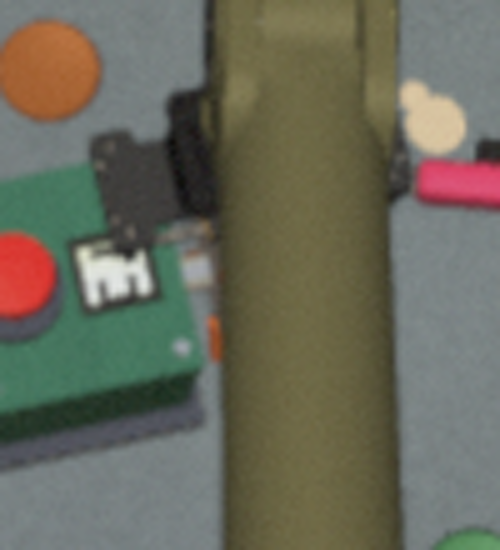

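The lower glyph is now the top of a "4", i.e. drum ≈ 117°, as planned. Third stroke.

carry_out([
  {"offset":[-0.005,0,-0.005],"rot":[0,0,0],"gripper":0},
  {"offset":[0,0,-0.045],"rot":[0,0,0],"gripper":0},
  {"offset":[-0.01,0,0],"rot":[0,0,0],"gripper":0},
  {"offset":[-0.031,0,0],"rot":[0,0,0],"gripper":0},
  {"offset":[-0.031,0,0],"rot":[0,0,0],"gripper":0},
  {"offset":[0,0,0.01],"rot":[0,0,0],"gripper":0},
  {"offset":[0,0,0.04],"rot":[0,0,0],"gripper":0},
  {"offset":[0,0,0],"rot":[0,0,0],"gripper":0},
  {"offset":[0.008,0,0],"rot":[0,0,0],"gripper":0},
  {"offset":[0.008,0,0],"rot":[0,0,0],"gripper":0},
])

```text
time: 7.6
position: [0.5739, -0.1463, 0.1951]
tool_rot: [3.123, 0.333, 0.001]
ft_force: [-3.1, 0.2, 3.1]
grip_width: 0.002
```

carry_out([
  {"offset":[0.008,0,0],"rot":[0,0,0],"gripper":0},
  {"offset":[0.008,0,0],"rot":[0,0,0],"gripper":0},
  {"offset":[0.008,0,0],"rot":[0,0,0],"gripper":0},
  {"offset":[0.008,0,0],"rot":[0,0,0],"gripper":0},
  {"offset":[0.008,0,0],"rot":[0,0,0],"gripper":0},
  {"offset":[0.008,0,0],"rot":[0,0,0],"gripper":0},
  {"offset":[0.008,0,0],"rot":[0,0,0],"gripper":0},
  {"offset":[0.006,0,0],"rot":[0,0,0],"gripper":0},
  {"offset":[0,0,0],"rot":[0,0,0],"gripper":0},
])

```text
time: 8.72
position: [0.6347, -0.1324, 0.1937]
tool_rot: [-3.123, -0.335, -0.003]
ft_force: [-1.3, -0.7, 1.0]
grip_width: 0.006
```

carry_out([
  {"offset":[-0.005,0,-0.005],"rot":[0,0,0],"gripper":0},
  {"offset":[0,0,-0.045],"rot":[0,0,0],"gripper":0},
  {"offset":[-0.01,0,0],"rot":[0,0,0],"gripper":0},
  {"offset":[-0.031,0,0],"rot":[0,0,0],"gripper":0},
  {"offset":[-0.031,0,0],"rot":[0,0,0],"gripper":0},
  {"offset":[0,0,0.01],"rot":[0,0,0],"gripper":0},
  {"offset":[0,0,0.04],"rot":[0,0,0],"gripper":0},
  {"offset":[0,0,0],"rot":[0,0,0],"gripper":0},
  {"offset":[0.008,0,0],"rot":[0,0,0],"gripper":0},
  {"offset":[0.008,0,0],"rot":[0,0,0],"gripper":0},
])

```text
time: 9.98
position: [0.5749, -0.1461, 0.1952]
tool_rot: [3.123, 0.333, 0.001]
ft_force: [-4.7, -0.5, 2.1]
grip_width: 0.007
```

```bash
python3 -c "
from h import *
st(); go(-.0145,-.115,.185)"
```

```text
t 9.97 press [ -37.4 -115.8] tip z 187.2 F [-4.7 -0.5  2.1] g 0.01 q7 -1.25
rot [ 0.07 -0.03 -0.01] shift [22.9 -0.8  2.2] mm
```

carry_out([
  {"offset":[0.006,0,0],"rot":[0,0,0],"gripper":0},
  {"offset":[0.005,0,0],"rot":[0,0,0],"gripper":0},
  {"offset":[0.004,0,0],"rot":[0,0,0],"gripper":0},
  {"offset":[0.004,0,0],"rot":[0,0,0],"gripper":0},
  {"offset":[0.002,0,0],"rot":[0,0,0],"gripper":0},
  {"offset":[0,0,0],"rot":[0,0,0],"gripper":0},
])

```text
time: 10.72
position: [0.5949, -0.1414, 0.1934]
tool_rot: [-3.124, -0.334, -0.001]
ft_force: [-1.4, -1.0, 1.0]
grip_width: 0.008
```

```bash
python3 -c "
from h import *
st()
b=grab('top','t4')
big(b,'t4c',280,170,350,230,10)"
```

```text
t 10.72 press [ -16.9 -115.4] tip z 185.4 F [-1.4 -1.   1. ] g 0.01 q7 -1.28
```

View pics/t4c.png

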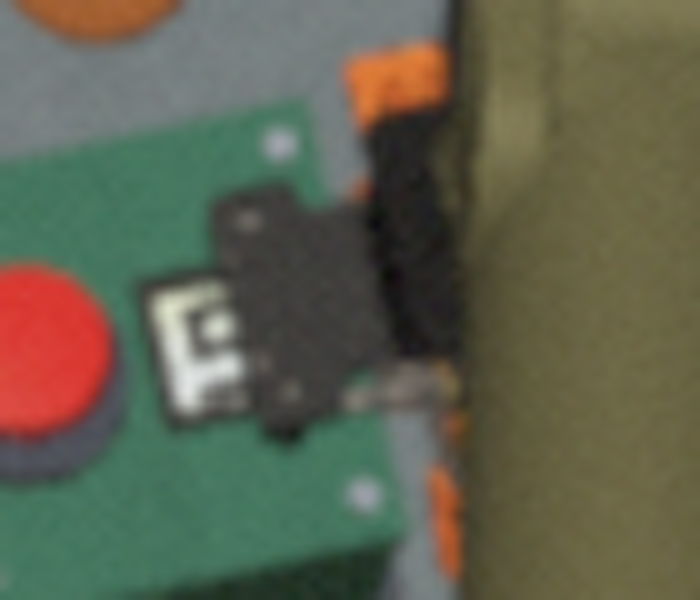

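carry_out([
  {"offset":[-0.006,0,0],"rot":[0,0,0],"gripper":0},
  {"offset":[-0.006,0,-0.01],"rot":[0,0,0],"gripper":0},
  {"offset":[0,0,-0.04],"rot":[0,0,0],"gripper":0},
  {"offset":[0,0,-0.045],"rot":[0,0,0],"gripper":0},
  {"offset":[0,0,0],"rot":[0,0,-10],"gripper":0},
  {"offset":[0,0,0],"rot":[0,0,-10],"gripper":0},
  {"offset":[0,0,0],"rot":[0,0,-10],"gripper":0},
  {"offset":[0,0,0],"rot":[0,0,-10],"gripper":0},
  {"offset":[0,0,0],"rot":[0,0,-10],"gripper":0},
])

```text
time: 11.9
position: [0.5827, -0.144, 0.2895]
tool_rot: [2.685, 1.63, 0.001]
ft_force: [0.0, 0.5, -0.0]
grip_width: 0.002
```

carry_out([
  {"offset":[0,0,0],"rot":[0,0,-10],"gripper":0},
  {"offset":[0,0,0],"rot":[0,0,-10],"gripper":0},
  {"offset":[0,0,0],"rot":[0,0,-10],"gripper":0},
  {"offset":[0,0,0],"rot":[0,0,-10],"gripper":0},
  {"offset":[0,0,0],"rot":[0,0,0],"gripper":0},
])

```text
time: 12.52
position: [0.5827, -0.144, 0.2893]
tool_rot: [1.975, 2.442, 0.001]
ft_force: [-0.3, 0.3, 0.5]
grip_width: 0.008
```

```bash
python3 -c "
from h import *
st(); go(0,.245,.275,90)"
```

```text
t 12.53 press [ -29.3 -115.4] tip z 281.3 F [-0.3  0.3  0.5] g 0.01 q7 0.29
rot [ 0.05  0.03 -0.12] shift [360.4  29.3   6.3] mm
```

carry_out([
  {"offset":[0.045,0,0],"rot":[0,0,0],"gripper":0},
  {"offset":[0.045,0,0],"rot":[0,0,0],"gripper":0},
  {"offset":[0.045,0,0],"rot":[0,0,0],"gripper":0},
  {"offset":[0.045,0,0],"rot":[0,0,0],"gripper":0},
  {"offset":[0.045,0.015,0],"rot":[0,0,0],"gripper":0},
  {"offset":[0.045,0.014,0],"rot":[0,0,0],"gripper":0},
  {"offset":[0.045,0,0],"rot":[0,0,0],"gripper":0},
  {"offset":[0.045,0,0],"rot":[0,0,0],"gripper":0},
  {"offset":[0,0,0],"rot":[0,0,0],"gripper":0},
  {"offset":[0,0,0],"rot":[0,0,0],"gripper":0},
])

```text
time: 13.78
position: [0.5353, 0.2134, 0.2887]
tool_rot: [1.975, 2.442, -0.001]
ft_force: [0.8, -1.0, 0.4]
grip_width: 0.007
```

```bash
python3 -c "
from h import *
st(); go(0,.245,.028,90)
b=grab('top','t5');a=grab('side','s5')
big(b,'t5c',270,165,350,230,10);big(b,'t5w',200,140,360,260,5);big(a,'s5c',225,140,345,260,5)"
```

```text
t 13.78 press [-1.000e-01  2.439e+02] tip z 280.7 F [ 0.8 -1.   0.4] g 0.01 q7 -0.36
rot [ 0.02  0.06 -0.13] shift [1.100e+00 1.000e-01 2.527e+02] mm
```

View pics/t5c.png

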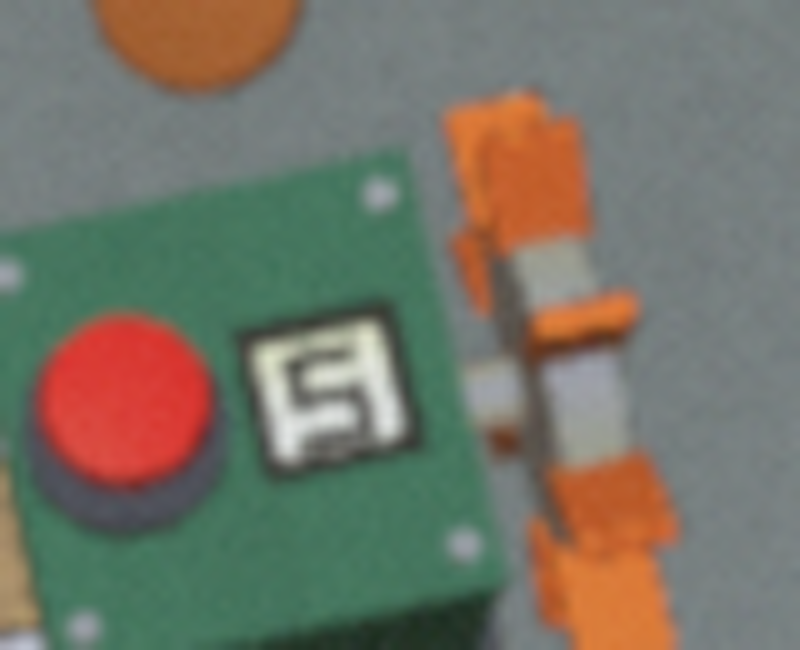

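View pics/t5w.png

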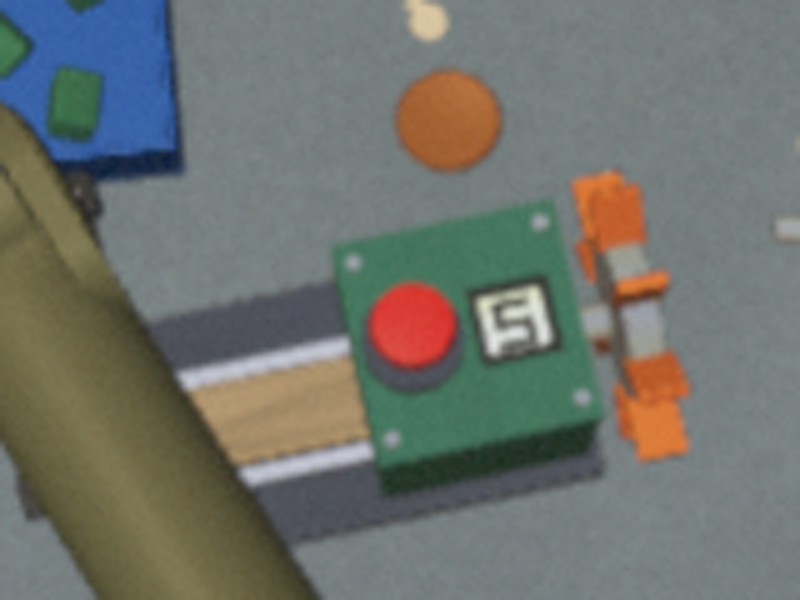

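View pics/s5c.png

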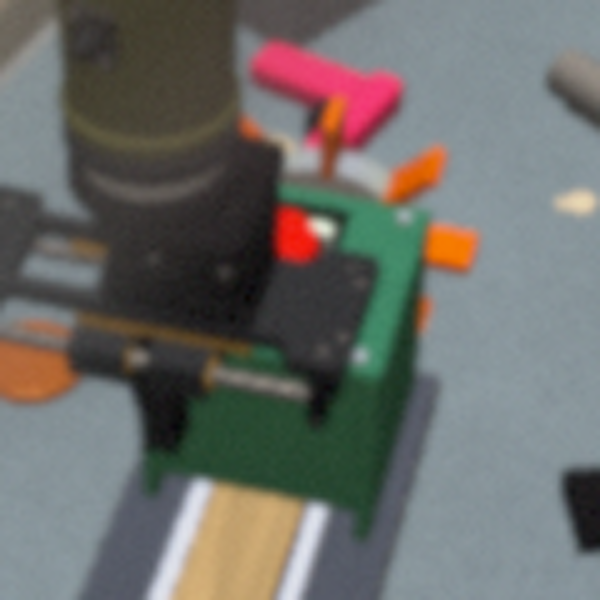

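Run:
```python
from h import *
T=load('t5');S=load('s5')
im=cv2.resize(T['img'][190:205,318:338,::-1],None,fx=30,fy=30,interpolation=cv2.INTER_CUBIC);cv2.imwrite('pics/pd.png',im)
for q in [(585,312),(530,322),(635,303)]:
    X=plane(T,[np.array(q)/10+[270,165]],.21)[0]; print(((X[:2]-PO)@PR*1000).round(1))
fr=[]
for ph in(-4,-2,0,2):
    r=[]
    for d,b in((T,(312,172,342,232)),(S,(280,150,340,210))):
        im=cv2.resize(d['img'][b[1]:b[3],b[0]:b[2],::-1],None,fx=5 if d is S else 10,fy=5 if d is S else 10,interpolation=cv2.INTER_CUBIC).copy()
        f=5 if d is S else 10
        for k in(0,1,2,-1,-2):
            a=np.radians(ph+45*k)
            P=[np.r_[PR@[.1*np.sin(a)+s*.005*np.cos(a),-.115+y]+PO,.11+.1*np.cos(a)-s*.005*np.sin(a)] for s,y in((-1,-.017),(1,-.017),(1,.017),(-1,.017))]
            cv2.polylines(im,[((proj(d,P)-b[:2]+.5)*f).round().astype(int)],True,(255,0,0),1)
        r.append(im)
    cv2.putText(r[0],str(ph),(5,20),0,.6,(255,255,255),1); fr.append(r)
o=np.vstack([np.hstack([f[0][:350] for f in fr]),np.hstack([f[1] for f in fr])])
cv2.imwrite('pics/ov.png',cv2.resize(o,None,fx=.66,fy=.9)[:600] if 0 else cv2.resize(o,(800,int(o.shape[0]*800/o.shape[1]))))
```

```text
[  -1.  -114.3]
[ -0.4 -96.3]
[  -1.6 -130.7]
```

View pics/ov.png

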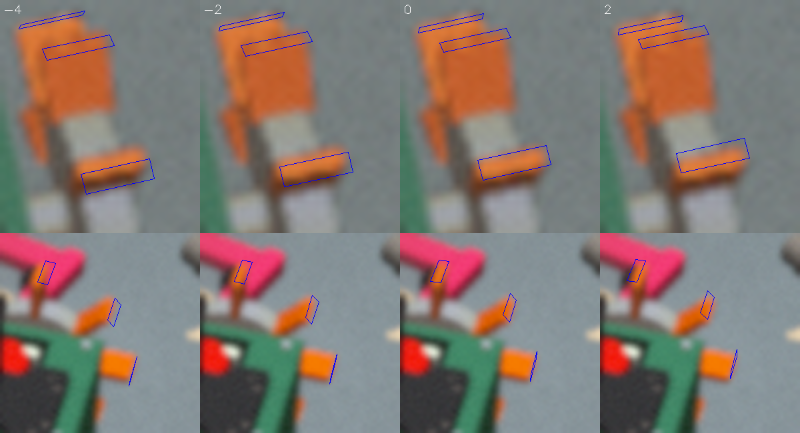

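The 5 stands in the window (crop (330,400)). The upright paddle measures -0.4 to -1.6 mm from vertical at its tip, so within about 1° of centred. Now the tag.

carry_out([
  {"offset":[0,0,0.05],"rot":[0,0,0],"gripper":0},
  {"offset":[0,0,0.05],"rot":[0,0,0],"gripper":0},
  {"offset":[0,0,0.05],"rot":[0,0,0],"gripper":0},
  {"offset":[0,0,0.05],"rot":[0,0,0],"gripper":0},
  {"offset":[0,0,0.03],"rot":[0,0,0],"gripper":0},
  {"offset":[0,0,0.015],"rot":[0,0,0],"gripper":0},
  {"offset":[0,0,0.007],"rot":[0,0,0],"gripper":0},
  {"offset":[0,0,0],"rot":[0,0,0],"gripper":0},
])

```text
time: 14.88
position: [0.5358, 0.2139, 0.0371]
tool_rot: [1.974, 2.443, 0.001]
ft_force: [0.1, 0.6, 0.8]
grip_width: 0.001
```

```bash
python3 -c "
from h import *
st(); go(0,.1595,.027,90)
a=grab('side','s6')
big(a,'s6c',200,140,340,310,3.5)"
```

```text
t 14.88 press [  0.4 244.3] tip z 29.1 F [0.1 0.6 0.8] g 0.0 q7 -0.51
rot [ 0.06  0.01 -0.05] shift [-84.8  -0.4   2.1] mm
```

View pics/s6c.png

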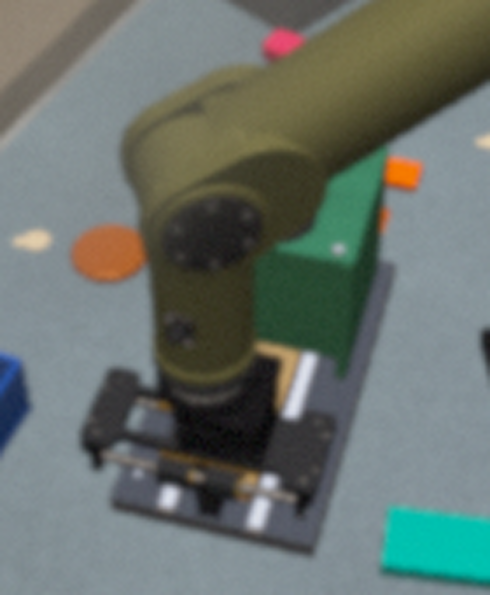

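carry_out([
  {"offset":[-0.012,0,0.002],"rot":[0,0,0],"gripper":0},
  {"offset":[-0.01,0,0],"rot":[0,0,0],"gripper":0},
  {"offset":[-0.01,0,0],"rot":[0,0,0],"gripper":0},
  {"offset":[-0.01,0,0],"rot":[0,0,0],"gripper":0},
  {"offset":[-0.01,0,0],"rot":[0,0,0],"gripper":0},
])

```text
time: 15.55
position: [0.5463, 0.1624, 0.0346]
tool_rot: [1.973, 2.444, -0.0]
ft_force: [-0.6, 1.6, 0.5]
grip_width: 0.005
```

```bash
python3 -c "
from h import *
st(); go(0,.1595,.027,90)
b=grab('top','t7');a=grab('side','s7')
big(a,'s7c',200,140,340,310,3.5);big(b,'t7c',200,140,360,260,5)"
```

```text
t 15.55 press [ -0.2 191.8] tip z 26.6 F [-0.6  1.6  0.5] g 0.01 q7 -0.41
rot [ 0.    0.   -0.02] shift [-32.3   0.2  -0.4] mm
```

View pics/s7c.png

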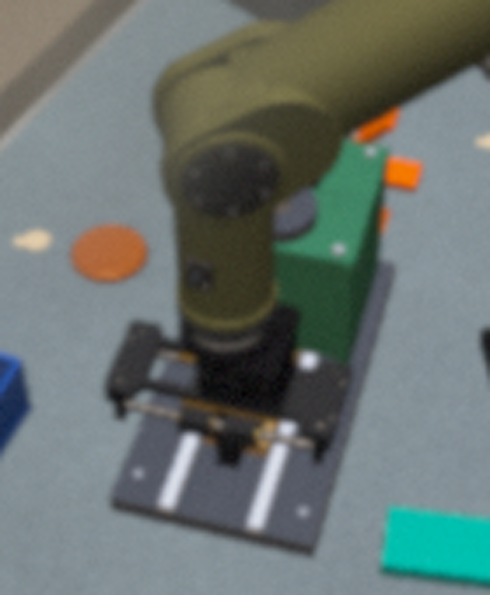

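View pics/t7c.png

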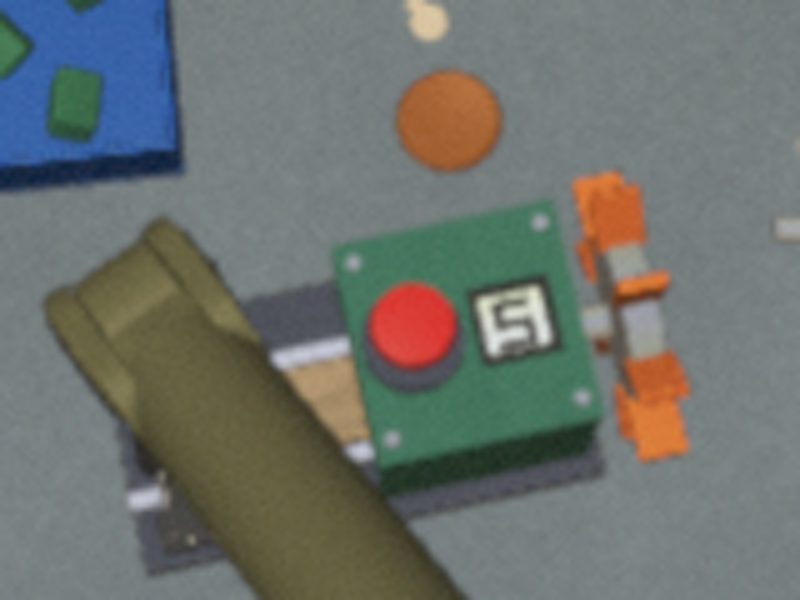

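Run:
```python
from h import *
S=load('s7')
for q in((225,180),(225,225),(335,165)):
    o,v=ray(S,[np.array(q)/3.5+[200,140]]); v=v[0]
    for Y in (.22,.16,.12):
        print(q,Y,(o+v*(Y-o[1])/v[1]).round(3))
T=load('t7');o,v=ray(T,[np.array((350,450))/5+[200,140]]);v=v[0]
for z in(.25,.3,.35,.4): 
    X=o+v*(z-o[2])/v[2]; print('edge',z,((X[:2]-PO)@PR).round(3))
```

```text
(225, 180) 0.22 [0.511 0.22  0.417]
(225, 180) 0.16 [0.545 0.16  0.352]
(225, 180) 0.12 [0.568 0.12  0.309]
(225, 225) 0.22 [0.512 0.22  0.377]
(225, 225) 0.16 [0.546 0.16  0.307]
(225, 225) 0.12 [0.569 0.12  0.261]
(335, 165) 0.22 [0.437 0.22  0.461]
(335, 165) 0.16 [0.463 0.16  0.401]
(335, 165) 0.12 [0.48  0.12  0.361]
edge 0.25 [-0.074  0.092]
edge 0.3 [-0.082  0.093]
edge 0.35 [-0.09   0.093]
edge 0.4 [-0.099  0.094]
```

The wrist knuckle's underside is at about z 0.33, well above the plunger at 0.238, so it's clear to keep pushing.

carry_out([
  {"offset":[-0.008,0,0],"rot":[0,0,0],"gripper":0},
  {"offset":[-0.008,0,0],"rot":[0,0,0],"gripper":0},
  {"offset":[-0.006,0,0],"rot":[0,0,0],"gripper":0},
  {"offset":[-0.004,0,0],"rot":[0,0,0],"gripper":0},
  {"offset":[-0.002,0,0],"rot":[0,0,0],"gripper":0},
])

```text
time: 16.27
position: [0.552, 0.1356, 0.0344]
tool_rot: [-1.973, -2.444, 0.0]
ft_force: [-0.6, 3.4, -0.8]
grip_width: 0.004
```

carry_out([
  {"offset":[-0.002,0,0],"rot":[0,0,0],"gripper":0},
  {"offset":[-0.001,0,0],"rot":[0,0,0],"gripper":0},
  {"offset":[0,0,0],"rot":[0,0,0],"gripper":0},
])

```text
time: 16.65
position: [0.552, 0.1355, 0.0346]
tool_rot: [-1.969, -2.445, -0.003]
ft_force: [-1.7, 4.9, -0.0]
grip_width: 0.004
```

```bash
python3 -c "
from h import *
st(); go(0,.1595,.027,90)"
```

```text
t 16.65 press [ -0.3 164.3] tip z 26.6 F [-1.7  4.9 -0. ] g 0.0 q7 -0.35
rot [ 0.02 -0.18  0.1 ] shift [-4.8  0.3 -0.4] mm
```

carry_out([
  {"offset":[-0.002,0,0],"rot":[0,0,0],"gripper":0},
  {"offset":[-0.002,0,0],"rot":[0,0,0],"gripper":0},
  {"offset":[-0.002,0,0],"rot":[0,0,0],"gripper":0},
  {"offset":[0,0,0],"rot":[0,0,0],"gripper":0},
])

```text
time: 17.15
position: [0.552, 0.1353, 0.0349]
tool_rot: [-1.962, -2.444, -0.011]
ft_force: [-1.9, 14.5, 0.1]
grip_width: 0.002
```

```bash
python3 -c "
from h import *
st(); go(0,.1595,.027,90)"
```

```text
t 17.15 press [ -0.3 164.1] tip z 26.9 F [-1.9 14.5  0.1] g 0.0 q7 -0.34
rot [ 0.07 -0.58  0.29] shift [-4.6  0.3 -0.1] mm
```

A firm stop at y=164.1 mm under 14.5 N, against 159.5 expected. I'll back off and check where the tag end is.

carry_out([
  {"offset":[0.008,0,0],"rot":[0,0,0],"gripper":0},
  {"offset":[0.02,0,0],"rot":[0,0,0],"gripper":0},
  {"offset":[0,0,-0.05],"rot":[0,0,0],"gripper":0},
  {"offset":[0,0,-0.06],"rot":[0,0,0],"gripper":0},
  {"offset":[0,0,-0.06],"rot":[0,0,0],"gripper":0},
  {"offset":[0,0,-0.06],"rot":[0,0,0],"gripper":0},
  {"offset":[0.05,0,-0.02],"rot":[0,0,0],"gripper":0},
  {"offset":[0.06,0,0],"rot":[0,0,0],"gripper":0},
  {"offset":[0.06,0,0],"rot":[0,0,0],"gripper":0},
  {"offset":[0,0,0],"rot":[0,0,0],"gripper":0},
])

```text
time: 18.4
position: [0.5084, 0.3264, 0.2849]
tool_rot: [-1.959, -2.453, -0.002]
ft_force: [0.1, -0.7, -0.0]
grip_width: 0.004
```

```bash
python3 -c "
from h import *
st(); go(0,.036,.27,90)
b=grab('top','t8');a=grab('side','s8')
big(a,'s8c',220,180,340,310,4.5);big(b,'t8c',200,140,360,260,5)"
```

```text
t 18.4 press [ -2.6 360. ] tip z 276.9 F [ 0.1 -0.7 -0. ] g 0.0 q7 -0.59
rot [-0.03 -0.13  0.59] shift [-324.     2.6    6.9] mm
```

View pics/s8c.png

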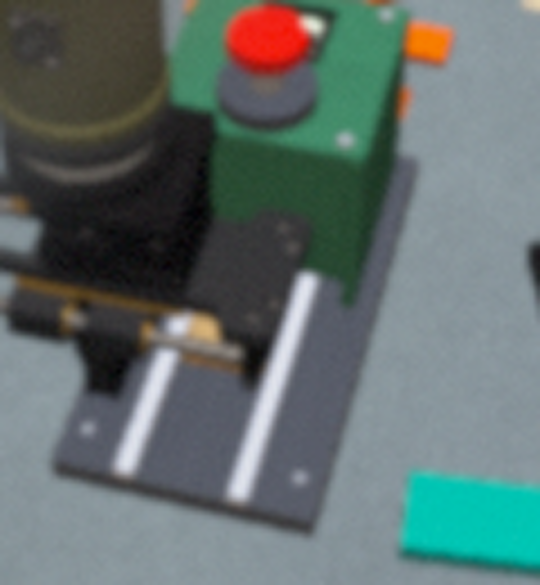

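View pics/t8c.png

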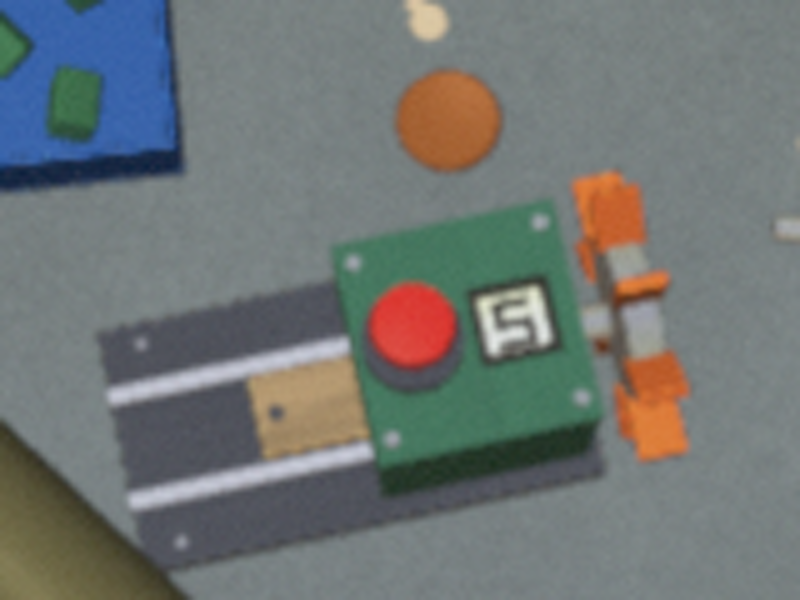

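```bash
python3 -c "
from h import *
T=load('t8');c=lambda L:np.array(L)/5+[200,140]
for q,z in(((249,379),.038),((264,458),.038),((276,412),.038),((98,334),.02),((150,571),.02)):
  X=plane(T,[c(q)],z)[0];print(q,((X[:2]-PO)@PR*1000).round(1))
big(T,'t8w',285,185,325,215,20)
# scale bias along y: bed end at 250
"
```

```text
(249, 379) [ 26.5 149.3]
(264, 458) [-31.2 150.6]
(276, 412) [ -0.9 135.5]
(98, 334) [ 86.2 249.2]
(150, 571) [-89.6 246.5]
```

View pics/t8w.png

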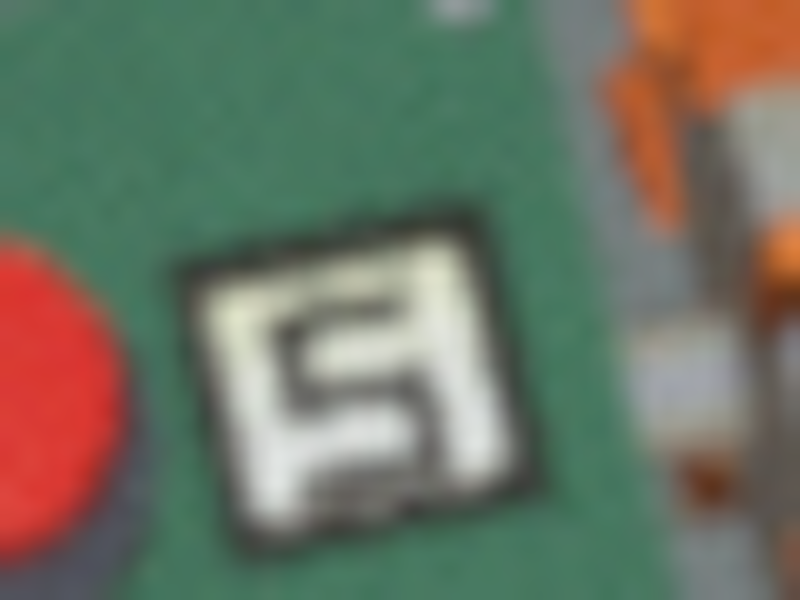

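The tag end now measures y = 149-151 mm (hole at crop (276,412)), so the tag is home. The 5 stands in the window, and its slight lowness fits the viewing parallax. Now the plunger.

carry_out([
  {"offset":[-0.046,0.003,0],"rot":[0,0,0.6],"gripper":0},
  {"offset":[-0.046,0,0],"rot":[0,0,0],"gripper":0},
  {"offset":[-0.046,0,0],"rot":[0,0,0],"gripper":0},
  {"offset":[-0.046,0,0],"rot":[0,0,0],"gripper":0},
  {"offset":[-0.046,0,0],"rot":[0,0,0],"gripper":0},
  {"offset":[-0.046,0,0],"rot":[0,0,0],"gripper":0},
  {"offset":[-0.046,0,0],"rot":[0,0,0],"gripper":0},
  {"offset":[0,0,0],"rot":[0,0,0],"gripper":0},
  {"offset":[0,0,0],"rot":[0,0,0],"gripper":0},
])

```text
time: 19.62
position: [0.5799, 0.0045, 0.2845]
tool_rot: [-1.989, -2.432, 0.001]
ft_force: [0.4, 0.8, 1.1]
grip_width: 0.003
```

```bash
python3 -c "
from h import *
st(); go(0,.037,.243,90)
a=grab('side','s9')
big(a,'s9c',220,110,340,240,4.5)"
```

```text
t 19.62 press [-0.7 30.3] tip z 276.5 F [0.4 0.8 1.1] g 0.0 q7 0.01
rot [-0.02  0.01 -0.76] shift [ 6.7  0.7 33.5] mm
```

View pics/s9c.png

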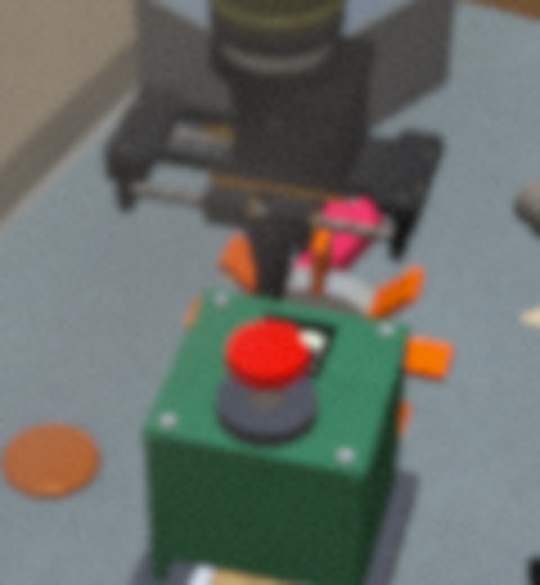

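carry_out([
  {"offset":[0.007,0.001,0.015],"rot":[0,0,-0.7],"gripper":0},
  {"offset":[0,0,0.015],"rot":[0,0,0],"gripper":0},
  {"offset":[0,0,0.005],"rot":[0,0,0],"gripper":0},
  {"offset":[0,0,0.004],"rot":[0,0,0],"gripper":0},
  {"offset":[0,0,0.004],"rot":[0,0,0],"gripper":0},
  {"offset":[0,0,0.004],"rot":[0,0,0],"gripper":0},
  {"offset":[0,0,0],"rot":[0,0,0],"gripper":0},
])

```text
time: 20.55
position: [0.5797, 0.0131, 0.238]
tool_rot: [1.971, 2.446, -0.0]
ft_force: [-3.4, 1.0, 6.5]
grip_width: 0.007
```

```bash
python3 -c "
from h import *
st(); go(0,.037,.222,90)"
```

```text
t 20.55 press [ 0.9 38.8] tip z 230.0 F [-3.4  1.   6.5] g 0.01 q7 -0.0
rot [0.01 0.01 0.1 ] shift [-1.8 -0.9  8. ] mm
```

Spring contact at 6.5 N about 8 mm in. Press to the end stop and dwell.

carry_out([
  {"offset":[0,0,0.003],"rot":[0,0,0],"gripper":0},
  {"offset":[0,0,0.003],"rot":[0,0,0],"gripper":0},
  {"offset":[0,0,0.002],"rot":[0,0,0],"gripper":0},
  {"offset":[0,0,0.002],"rot":[0,0,0],"gripper":0},
  {"offset":[0,0,0],"rot":[0,0,0],"gripper":0},
])

```text
time: 21.18
position: [0.58, 0.0131, 0.2307]
tool_rot: [1.97, 2.445, -0.0]
ft_force: [-8.5, -0.4, 16.7]
grip_width: 0.006
```

```bash
python3 -c "
from h import *
st()"
```

```text
t 21.18 press [ 1.2 38.7] tip z 222.7 F [-8.5 -0.4 16.7] g 0.01 q7 -0.01
```

carry_out([
  {"offset":[0,0,0.002],"rot":[0,0,0],"gripper":0},
  {"offset":[0,0,0.002],"rot":[0,0,0],"gripper":0},
  {"offset":[0,0,0],"rot":[0,0,0],"gripper":0},
  {"offset":[0,0,0],"rot":[0,0,0],"gripper":0},
])

```text
time: 21.68
position: [0.5801, 0.0131, 0.2304]
tool_rot: [1.968, 2.443, -0.001]
ft_force: [-14.2, -1.3, 36.1]
grip_width: 0.006
```

```bash
python3 -c "
from h import *
st()"
```

```text
t 21.68 press [ 1.3 38.7] tip z 222.4 F [-14.2  -1.3  36.1] g 0.01 q7 -0.01
```

Firmly on the end stop: force rose to 36 N with no further travel, tip at 222.4 mm. Lift and check.

carry_out([
  {"offset":[0,0,-0.008],"rot":[0,0,0],"gripper":0},
  {"offset":[0,0,-0.012],"rot":[0,0,0],"gripper":0},
  {"offset":[0,0,-0.02],"rot":[0,0,0],"gripper":0},
  {"offset":[0,0,-0.03],"rot":[0,0,0],"gripper":0},
  {"offset":[0.045,0,0],"rot":[0,0,0],"gripper":0},
  {"offset":[0.045,0,0],"rot":[0,0,0],"gripper":0},
  {"offset":[0.045,0,0],"rot":[0,0,0],"gripper":0},
  {"offset":[0.045,0,0],"rot":[0,0,0],"gripper":0},
  {"offset":[0.045,0,0],"rot":[0,0,0],"gripper":0},
  {"offset":[0.045,0,0],"rot":[0,0,0],"gripper":0},
])

```text
time: 22.92
position: [0.5225, 0.2778, 0.2939]
tool_rot: [1.972, 2.445, 0.001]
ft_force: [0.1, 0.7, 0.6]
grip_width: 0.005
```

carry_out([
  {"offset":[0.045,0,0],"rot":[0,0,0],"gripper":0},
  {"offset":[0,0,0],"rot":[0,0,0],"gripper":0},
  {"offset":[0,0,0],"rot":[0,0,0],"gripper":0},
])

```text
time: 23.3
position: [0.5133, 0.3201, 0.2935]
tool_rot: [1.971, 2.446, -0.0]
ft_force: [0.4, -0.8, 0.4]
grip_width: 0.006
```

```bash
python3 -c "
from h import *
st()
b=grab('top','t10');a=grab('side','s10')
big(b,'t10c',200,140,360,260,5)
T=load('t10');c=lambda L:np.array(L)/5+[200,140]
# drift of picture vs before the stamp
for n,box in (('press',(225,180,345,245)),('whole left',(130,100,225,320)),('right',(345,150,440,290))):
  x0,y0,x1,y1=box; d=np.abs(T['img'][y0:y1,x0:x1].astype(int)-load('t8')['img'][y0:y1,x0:x1]).max(2); print(n,(d>50).sum())
"
```

```text
t 23.3 press [  0.9 352.9] tip z 285.5 F [ 0.4 -0.8  0.4] g 0.01 q7 -0.59
press 0
whole left 398
right 0
```

View pics/t10c.png

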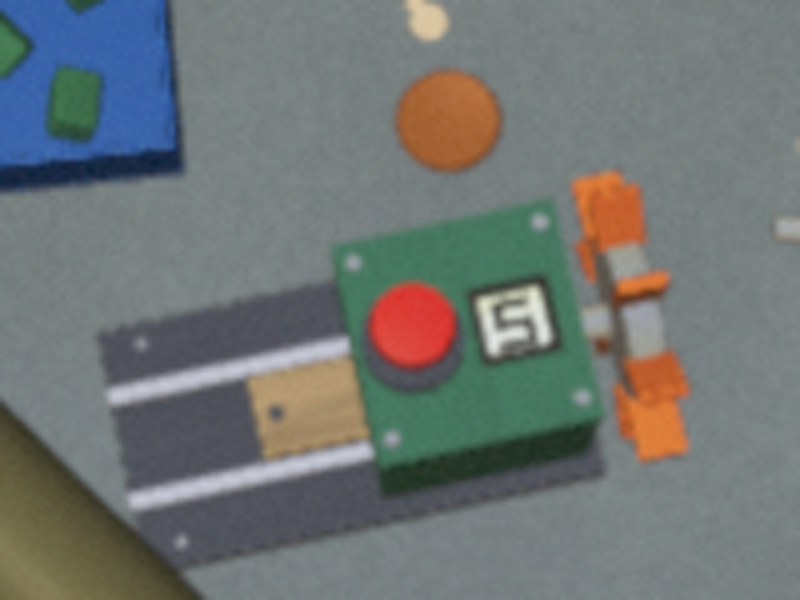

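View pics/t10.png

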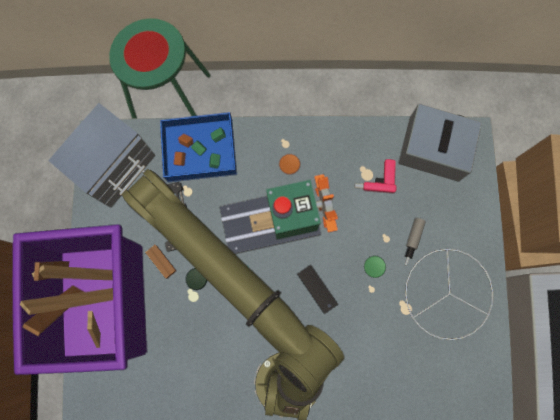

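View pics/s10.png

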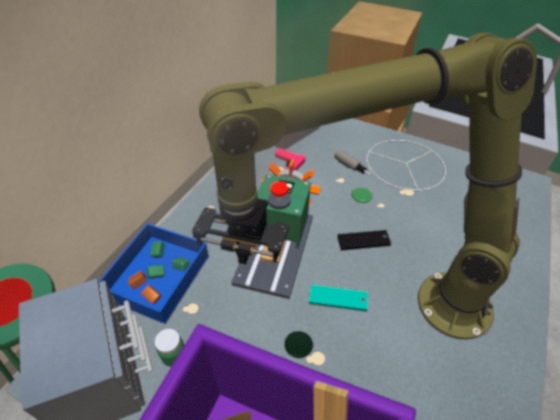

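The plunger is back up, the 5 still shows at top pixel (303,204), the tag is home and the bystanders are in place. The arm is clear and touching nothing, so I'll hand in.

```bash
python3 -c "
from h import *
print(workorder.close_job())"
```

```text
the job is handed in; nothing more can be done
None
```

I turned the paddle wheel from about 27° to the 5 in four strokes, then pushed the wooden tag in to its stop. After that I pressed the red plunger to its end stop and let it come back up. The job was handed in at about 23 s of the 72 s allowed; no verdict was reported.

**Last checks:**
- **Tag:** its outer end measured y = 149–151 mm, against 150 mm expected. The tag gave way no further at 14.5 N. The finger stopped about 4.6 mm sooner than I had worked out, probably because the fingertip is thicker than I assumed. The picture shows the tag home.
- **Number:** the 5 is in the window and the upright paddle is within about 1–2° of vertical. The 5 looks about 2 mm low in the window, which fits the camera's slanted view.
- **Plunger:** the fingertip stopped at 222.4 mm and the force rose to 36 N with no further travel. That is close to the 223 mm expected fully down. The plunger then came back up, and the press looked the same before and after the stamp.
- **Other things:** those I could see showed no movement. In the last top view the arm hid some of them, and I checked those only in the side view. The robot was touching nothing at hand-in.

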